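Close the keyed lid of a dry-food canister

ROBOT

A 6-joint arm with a two-finger parallel gripper is mounted at the origin on the work surface. World frame = base frame: x ahead of the robot, y to its left, z up, the work surface at z = 0. Lengths are in m, angles in degrees, forces in N, time in s.
With the tool pointing down it reaches from about 0.375 to 0.9 m from the base axis. Payload 3.1 kg.
Tool frame: the origin (TCP) lies between the finger pads; the fingertips stand 19 mm ahead of it and the grasp point (between the pads) is the TCP; z points along the fingers, x is the direction in which the jaws open and shut, and the axes are right-handed (so a half turn about z gives the same grasp; the last joint's range is limited). The gripper opens to 87 mm and grips with 3 to 60 N. Pads are 19 mm wide; open, the fingers measure 117 mm over their backs; the gripper's body (75 mm by 190 mm) begins 51 mm behind the grasp point.
Start: joints at [-75.774, 30.224, 82.088, -0, 67.689, -10.227], TCP at [0.259, -0.569, 0.242] pointing down, gripper open.
Joint ranges: [-176.69, 176.69], [-43.24, 126.21], [12.49, 139.97], [-82, 262], [0, 151.66], [-163.58, 163.58]. Speed limits (degrees/s): [159.86, 159.86, 180, 180, 180, 180].

INTERFACE

Orientations are given as a 3x3 rotation matrix whose columns are the frame's x, y, z axes.
In Python, from rig import read_state, capture, camera_info, hand_in, spot_in, silhouettes gives the robot as it stands.
- The arm moves only by the shell command python3 -m jog 'ROWS'. ROWS is text: rows parted by semicolons, each of 7 numbers parted by spaces: the shift along the tool's x, y, z in m, then the turn, a rotation vector about the tool's x, y, z in degrees, then the opening, from 0 (shut) to 1 (fully open). A call has 1 to 8 rows; each row is the pose to reach, as a shift and turn from the pose commanded when the call began, along the tool's axes at that moment; what a row does not reach only later rows make up. A row lasts 1/8 s, in which the tool goes at most 62.5 mm and 10.7 degrees, less where a joint would pass 70% of its speed; a pose out of reach is approached as far as the arm can. A call with a gripper value outside its range is refused whole. The fingers move at their own pace and stop on an object; the grip force is fixed at half the most. Time passes only in rows, so rows that repeat a pose let the fingers close. It gives the time, the measured TCP pose, the force and the opening at its end, in the units of the state.
- read_state(): the state, without advancing time (a new reading comes with each control period).
- capture(name): name is "scene" or "top"; returns (picture, depth): 400x640x3 uint8, red, green, blue; 400x640 float32, m along the optical axis (not along the pixel's ray), 0 where there is no reading.
- camera_info(name): a dict with "vfov" (degrees; the focal length in pixels is half the picture's height over the tangent of half this angle, whatever the lens; pixels are square), "cx", "cy" (the principal point, pixels), "R" (3x3) and "t" (3): a world point X has camera coordinates R X + t. Camera axes: x right, y down, z forward; pixel columns grow to the right and rows downward; lengths in m; the calibration is good to about 2 mm. A picture is of the moment at which its call begins. camera_info takes no time and is no camera call.
- hand_in(): hands the job in, once; it reports no verdict.
Trained networks look in the newest picture that a camera, given by its name, has taken for a name from the list of things; names that differ only in an ending like _2 or _b are one class to them, and where a whole thing is asked for, a point or a joint stands for the part that bears it (a point fixed in the world has none). Each returns a list of dicts, best first, with "score" (0 to 1); they miss things now and then, are a little off and sometimes report something else, mostly with a low value. They report only what shows in the picture. A call takes as long as a camera call.
- spot_in(label, camera): "centre" ([x, y, z] in m, in world coordinates, good to about 4 mm: the middle of the surface that is visible of it).
- silhouettes(label, camera): "region" (400x640 bool, what is visible of it).
The state is a dict: "time_s": time; "joint_positions": joint angles; "qvel": joint speeds; "tau": joint torques, N m; "position": TCP position; "tcp_rot": TCP orientation; "force": force on the tool from outside, world axes, zero at the start; "moment": the same for the moment, N m; "opening": opening from 0.0 (shut) to 1.0 (fully open).
Only numpy, scipy, OpenCV 4.12 (cv2) and the standard library are available. Lean on these libraries where they do the work, as an engineer would, in place of code of your own. Each camera call takes 0.05 s, during which the arm holds its last target.

TASK

Close the canister with the blue lid: with a fingertip push its white fin sideways to turn the lid until the notch in the rim stands over the steel pin at the yellow ear, then press the lid straight down until it is fully home, and move clear. Only push and press, gently: do not grip or lift the lid or anything else, and leave the green-lidded canister, the two cans and the carton where they stand.

Things in the scene. Friction and masses are not known exactly. Their poses are not given: they have to be found in the camera images.
- canister: Cream round canister, 132 mm diameter, screwed to the table on a dark steel flange (168 mm diameter, 5 mm high). Origin on its axis at the table surface, z up. A 148 mm shoulder tops it, 120 mm above the table. Its x axis points at a yellow ear (18 mm wide, sticking out level from the shoulder to 100 mm from the axis, top 120 mm above the table), whose bearing marks the pin.
- pin (a point): Round tip of the upright steel pin, 6 mm diameter, standing on the shoulder at the inner end of the yellow ear, 64 mm from the canister's axis; tip 129 mm above the table. Fixed to the canister.
- lid (a joint): Turn of the blue lid about the canister's vertical axis, rad, counter-clockwise positive seen from above; 0 (or 2 pi) means the notch is exactly over the pin. It turns freely either way without end stops and stays where it is left; turning needs 0.12 N m, about 3 N at the fin. Starts between 0.7 and 5.58.
- lid_press (a joint): How far the blue lid is pressed down, m: 0 as it starts (standing proud on an orange gasket plug), 0.010 fully home. It stays where it is left; pushing it down takes about 6 N anywhere on the lid. Off the notch the pin stops it at about 0.003. In the notch it goes home, and the pin then keeps it from turning. Negative means pulled up.
- notch (a point): Middle of the notch in the rim, at the level of the lid's top face, 64 mm from the axis. The notch is 15 mm wide, cut through the 8 mm thick rim, open outwards, on the same bearing from the axis as the white fin, so about 4.5 mm of play on each side of the pin.
- lid_centre (a point): Centre of the top of the grey round press pad (32 mm diameter, 3 mm high) in the middle of the blue lid. The lid is 140 mm in diameter, 8 mm thick; its flat top face is 3 mm below this point: 139 mm above the table at the start, 129 mm when home.
- lid_fin: White upright fin on the lid, radial bar: 30 mm long (26 to 56 mm from the axis), 10 mm thick, 18 mm high over the lid's top face, for pushing sideways. This frame's origin is on the lid's axis at the level of the lid's top face; its x axis points along the fin towards the notch, z up.
- fin_top (a point): Middle of the top edge of the white fin, 41 mm from the lid's axis, 18 mm above the lid's top face (157 mm above the table at the start).
- spare_mid (a point): Middle of the loose, closed canister with a green lid, same size and shape but without the steel flange (148 mm diameter and an ear to 100 mm, 150 mm high with its fin), 65 mm above its underside. Leave alone.
- can_red_mid (a point): Centre of a standing red food can, 68 mm diameter, 108 mm high. Leave alone.
- can_amber_mid (a point): Centre of a standing amber food can, 68 mm diameter, 108 mm high. Leave alone.
- carton_mid (a point): Centre of a pale green food carton lying flat, 190 by 100 by 45 mm high. Leave alone.

How it is judged:
By the outcome, as a careful person would: the job done as asked, in the order asked, and still so for the second after the job is handed in, with the robot touching nothing.
It also fails if it takes over 45 s, if anything falls off the work surface, if the arm or the gripper's body presses on something with over 40 N, if the wrist force passes 120 N, or if a joint passes its speed limit or range.

## Working session

There is one attempt and no reset: what is moved stays moved. The work goes in short steps, Python scripts to look and compute and a shell command to move; the robot and the scene stay as the last step left them, time stands still between calls to the robot, and variables do not carry over. Pictures are saved under pics/ and viewed, and the job is handed in when it is done.

```bash
mkdir -p pics; ls; python3 - <<'E'
from rig import *
import cv2,numpy as np
s=read_state();print(s['time_s'],s['position'],s['tcp_rot'],s['force'],s['opening'])
for n in("scene","top"):
    im,d=capture(n);cv2.imwrite(f"pics/{n}0.png",im[:,:,::-1]);c=camera_info(n);print(n,c)
    np.savez(f"{n}0.npz",im=im,d=d)
E
```

```text
pics
0.0 [ 0.25855452 -0.56825323  0.24057013] [[ 4.13963095e-01 -9.10293489e-01 -5.65671913e-04]
 [-9.10291152e-01 -4.13963333e-01  2.09239637e-03]
 [-2.13886223e-03 -3.51248743e-04 -9.99997651e-01]] [-0.66275968 -0.27086558 -1.04710871] 0.9977388914190529
scene {'vfov': 45.66548933059593, 'cx': 319.48802144350105, 'cy': 201.9686718218141, 'R': array([[ 0.56501046,  0.82476397, -0.02296889],
       [ 0.4412852 , -0.32559339, -0.83621547],
       [-0.69715892,  0.46233466, -0.5479198 ]]), 't': array([-0.30811329, -0.18270107,  1.82016624])}
top {'vfov': 50.0997804105887, 'cx': 323.40038469466185, 'cy': 202.533121381071, 'R': array([[-0.01638204, -0.99970871, -0.01772335],
       [-0.99480794,  0.01807727, -0.10015172],
       [ 0.10044293,  0.01599064, -0.99481431]]), 't': array([-0.02666606,  0.6163525 ,  1.27910847])}
```

View pics/top0.png

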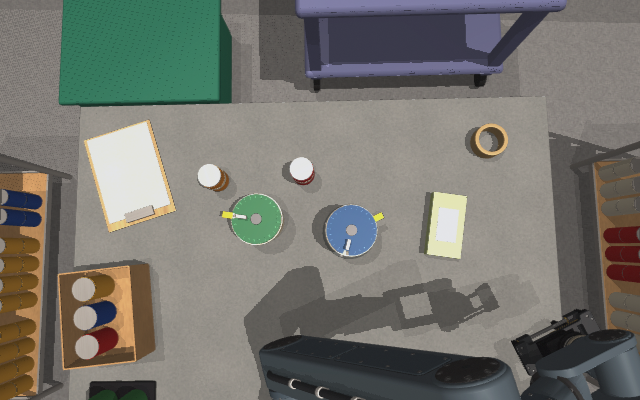

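View pics/scene0.png

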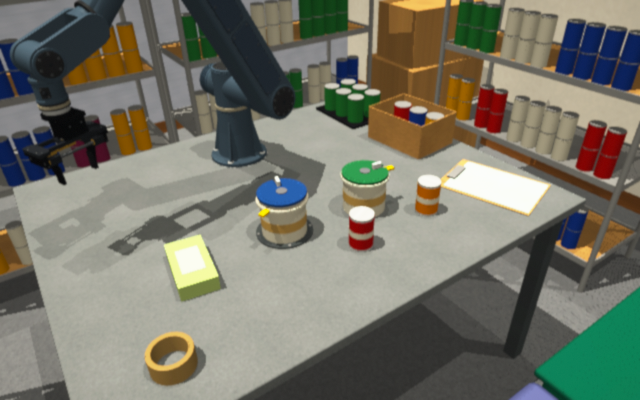

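The top view shows the blue lid at about (351,230), its white fin at about (347,245), and the yellow ear at about (378,217). The green-lidded canister is at (256,219) and the cans are at (212,178) and (302,171). The carton is at (447,225).

```bash
cat > h.py <<'E'
from rig import *
import cv2,numpy as np
def ray(n,u,v,z):
    c=camera_info(n);f=200/np.tan(np.radians(c['vfov']/2));R=c['R'];C=-R.T@c['t']
    d=R.T@np.array([(u-c['cx'])/f,(v-c['cy'])/f,1.]);return C+d*(z-C[2])/d[2]
def cloud(n,d):
    c=camera_info(n);f=200/np.tan(np.radians(c['vfov']/2))
    v,u=np.mgrid[0:400,0:640];P=np.stack([(u-c['cx'])/f*d,(v-c['cy'])/f*d,d],-1)
    return (P-c['t'])@c['R']
def analyse(n='top',tag='a',dz=0,show=True):
    im,d=capture(n);W=cloud(n,d)
    hsv=cv2.cvtColor(im,cv2.COLOR_RGB2HSV)
    return im,d,W,hsv
E
python3 - <<'E'
from h import *
z=np.load('top0.npz');im,d=z['im'],z['d'];W=cloud('top',d)
hsv=cv2.cvtColor(im,cv2.COLOR_RGB2HSV)
box=np.zeros((400,640),bool);box[190:275,310:400]=1
blue=box&(hsv[...,0]>100)&(hsv[...,0]<125)&(hsv[...,1]>100)&(d>0)
v,u=np.nonzero(blue);hull=cv2.convexHull(np.c_[u,v].astype(np.int32))
pts=np.array([ray('top',a,b,.139)[:2] for a,b in hull[:,0]])
(c,r)=cv2.minEnclosingCircle(pts.astype(np.float32));print('circ',c,r)
A=np.c_[2*pts,np.ones(len(pts))];s=np.linalg.lstsq(A,(pts**2).sum(1),rcond=None)[0];print('ls',s[:2],np.sqrt(s[2]+s[:2]@s[:2]))
print('blue z',np.median(W[blue][:,2]))
yel=box&(hsv[...,0]>22)&(hsv[...,0]<35)&(hsv[...,1]>150)
v,u=np.nonzero(yel&(W[...,2]>.1)&(W[...,2]<.135));print('yel',len(u),ray('top',u.mean(),v.mean(),.12),W[v,u].mean(0))
wh=box&(W[...,2]>.150)&(W[...,2]<.17)
v,u=np.nonzero(wh);print('fin',len(u),ray('top',u.mean(),v.mean(),.157),W[v,u].mean(0))
cap=[]
capture('top');capture('scene')
for cam in('top','scene'):
  for l in('canister','pin','notch','lid_centre','fin_top','lid_fin','spare_mid','can_red_mid','can_amber_mid','carton_mid'):
    try:print(cam,l,[(np.round(x['centre'],3),round(x['score'],2)) for x in spot_in(l,cam)[:2]])
    except Exception as e:print(l,e)
cv2.imwrite('pics/z0.png',cv2.resize(im[185:280,300:410],None,fx=7,fy=6,interpolation=cv2.INTER_CUBIC)[:,:,::-1])
E
```

```text
circ (0.5275237560272217, -0.11516603827476501) 0.06944055110216141
ls [ 0.52764469 -0.11452077] 0.06845202943537212
blue z 0.13927915436260696
yel 49 [ 0.56461351 -0.1927383   0.12      ] [ 0.56457492 -0.19266875  0.12062464]
fin 42 [ 0.48787562 -0.10435346  0.157     ] [ 0.48788487 -0.10438589  0.15618056]
top canister [(array([ 0.528, -0.11 ,  0.142]), 0.92)]
top pin [(array([ 0.524, -0.115,  0.137]), 0.6)]
top notch [(array([ 0.526, -0.116,  0.137]), 0.82)]
top lid_centre [(array([ 0.531, -0.119,  0.137]), 0.58), (array([ 0.527, -0.11 ,  0.142]), 0.33)]
top fin_top [(array([ 0.487, -0.103,  0.16 ]), 0.52)]
top lid_fin [(array([ 0.492, -0.104,  0.158]), 0.63)]
top spare_mid [(array([0.564, 0.155, 0.13 ]), 0.8)]
top can_red_mid []
top can_amber_mid [(array([0.691, 0.286, 0.109]), 0.97)]
top carton_mid [(array([ 0.536, -0.398,  0.046]), 0.59)]
scene canister [(array([ 0.5  , -0.106,  0.153]), 0.66), (array([ 0.572, -0.134,  0.102]), 0.56)]
scene pin [(array([ 0.566, -0.137,  0.097]), 0.96)]
scene notch [(array([ 0.535, -0.122,  0.143]), 0.59), (array([0.6  , 0.126, 0.122]), 0.33)]
scene lid_centre [(array([ 0.534, -0.118,  0.141]), 0.93), (array([ 0.535, -0.116,  0.141]), 0.5)]
scene fin_top [(array([ 0.502, -0.104,  0.151]), 0.39), (array([ 0.566, -0.137,  0.098]), 0.18)]
scene lid_fin []
scene spare_mid [(array([0.597, 0.131, 0.12 ]), 0.91), (array([ 0.5  , -0.104,  0.151]), 0.44)]
scene can_red_mid [(array([0.735, 0.014, 0.076]), 0.88)]
scene can_amber_mid [(array([0.713, 0.276, 0.073]), 0.64)]
scene carton_mid [(array([ 0.581, -0.41 ,  0.045]), 0.66)]
```

View pics/z0.png

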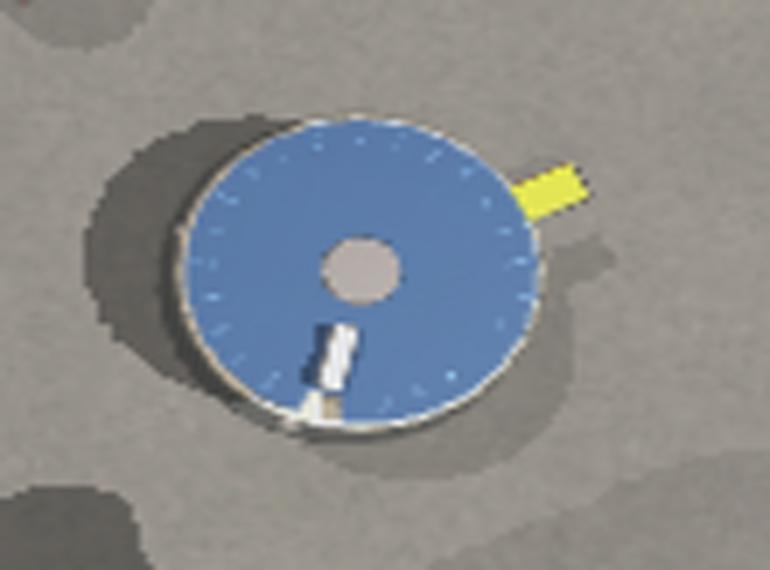

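```bash
cat >> h.py <<'E'
from scipy.spatial.transform import Rotation as Ro
C0=np.array([.528,-.115])
def plan(T):
    s=read_state();R=np.array(s['tcp_rot']);p=np.array(s['position'])
    print('t',round(s['time_s'],2),'pos',np.round(p,4),'yaw',round(np.degrees(np.arctan2(R[1,0],R[0,0])),1),'F',np.round(s['force'],1))
    for x,y,z,a in T:
        a=np.radians(a);Rt=np.c_[[np.cos(a),np.sin(a),0],[np.sin(a),-np.cos(a),0],[0,0,-1]]
        print(np.round(R.T@(np.array([x,y,z])-p),4),np.round(Ro.from_matrix(R.T@Rt).as_rotvec(degrees=True),1))
def fin(b,off,z,r=.041):
    # TCP pose behind (clockwise of) the fin at bearing b deg, tangential offset off
    a=np.radians(b);q=C0+r*np.array([np.cos(a),np.sin(a)])+off*np.array([np.sin(a),-np.cos(a)])
    return (q[0],q[1],z,b+90-360)
E
python3 -c "
from h import *
print(fin(165,.036,.24));plan([fin(165,.036,.24),fin(165,.036,.165)])"
```

```text
(np.float64(0.497714526745839), np.float64(-0.06961508940439018), 0.24, -105)
t 1.2 pos [ 0.2587 -0.5689  0.2416] yaw -65.5 F [0.4 0.1 0. ]
[-0.3556 -0.4242  0.0016] [-0.  -0.  39.5]
[-0.3556 -0.4242  0.0766] [-0.  -0.  39.5]
```

```bash
python3 -m jog '-0.04 -0.05 0 0 0 4 0; -0.09 -0.105 0 0 0 9 0; -0.13 -0.155 0 0 0 14 0; -0.17 -0.205 0 0 0 19 0; -0.21 -0.25 0 0 0 24 0; -0.25 -0.30 0 0 0 28 0; -0.29 -0.345 0 0 0 33 0; -0.325 -0.39 0 0 0 37 0'; python3 -c "
from h import *
plan([fin(165,.036,.24),fin(165,.036,.165)])"
```

```text
time_s: 2.2
position: [0.4764, -0.1168, 0.2419]
tcp_rot: [[-0.22, -0.976, 0.001], [-0.976, 0.22, -0.0], [0.0, -0.001, -1.0]]
force: [0.2, -0.2, 0.3]
opening: 0.172
t 2.2 pos [ 0.4764 -0.1168  0.2419] yaw -102.7 F [ 0.2 -0.2  0.3]
[-0.0507 -0.0104  0.0019] [-0.1 -0.   2.3]
[-0.0507 -0.0104  0.0769] [-0.1 -0.   2.3]
```

```bash
python3 -m jog '-0.02 -0.004 0 0 0 1 0; -0.035 -0.008 0 0 0 2 0; -0.035 -0.008 0 0 0 2 0; -0.035 -0.008 0 0 0 2 0'; python3 -c "
from h import *
plan([fin(165,.036,.24),fin(165,.036,.165)])
im,d=capture('scene');cv2.imwrite('pics/s1.png',cv2.resize(im[80:260,200:440],None,fx=3.3,fy=3.3)[:,:,::-1])
print(read_state()['opening'])"
```

```text
time_s: 2.7
position: [0.4909, -0.0866, 0.2416]
tcp_rot: [[-0.251, -0.968, -0.0], [-0.968, 0.251, -0.0], [0.0, 0.0, -1.0]]
force: [0.7, -0.6, -0.7]
opening: 0.003
t 2.7 pos [ 0.4909 -0.0866  0.2416] yaw -104.5 F [ 0.7 -0.6 -0.7]
[-0.0181 -0.0023  0.0016] [ 0.  -0.   0.5]
[-0.0182 -0.0023  0.0766] [ 0.  -0.   0.5]
0.009852473124076505
```

View pics/s1.png

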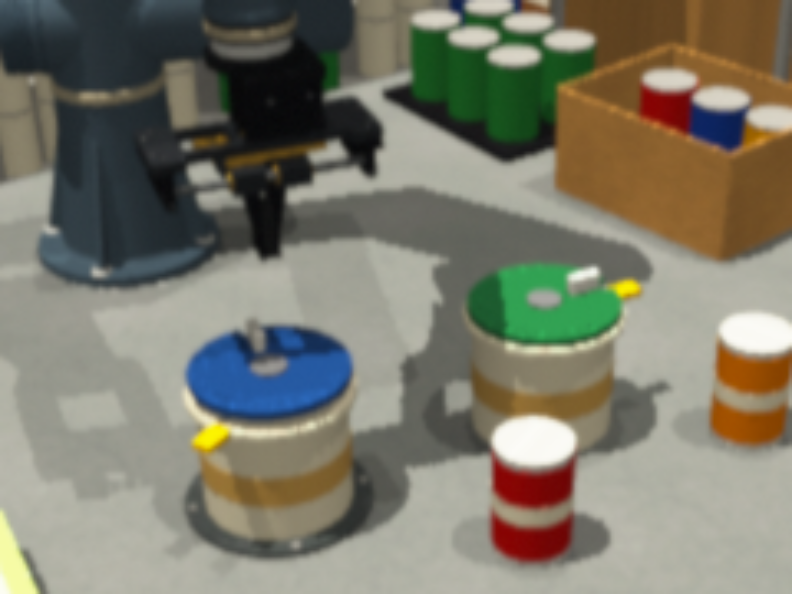

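The scene view shows the gripper shut above and behind the blue lid, with its tips at about (270,250) in the crop and clear of everything. Next I move it beside the fin and lower it.

```bash
python3 -m jog '-0.018 -0.002 0 0 0 0.5 0; -0.018 -0.002 0 0 0 0.5 0; -0.018 -0.002 0.02 0 0 0.5 0; -0.018 -0.002 0.04 0 0 0.5 0; -0.018 -0.002 0.06 0 0 0.5 0; -0.018 -0.002 0.076 0 0 0.5 0; -0.018 -0.002 0.076 0 0 0.5 0'; python3 -c "
from h import *
plan([fin(165,.036,.165),fin(165,.02,.165)])
im,d=capture('scene');cv2.imwrite('pics/s2.png',cv2.resize(im[130:260,220:400],None,fx=4.4,fy=4.4)[:,:,::-1])
im,d=capture('top');cv2.imwrite('pics/t2.png',cv2.resize(im[170:290,290:430],None,fx=5,fy=5)[:,:,::-1])"
```

```text
time_s: 3.62
position: [0.4965, -0.0699, 0.1646]
tcp_rot: [[-0.26, -0.966, -0.003], [-0.966, 0.26, 0.001], [0.0, 0.003, -1.0]]
force: [0.3, -0.9, 0.7]
opening: 0.012
t 3.62 pos [ 0.4965 -0.0699  0.1646] yaw -105.1 F [ 0.3 -0.9  0.7]
[-0.0006 -0.0011 -0.0004] [ 0.2 -0.  -0.1]
[ 0.0154 -0.0011 -0.0004] [ 0.2 -0.  -0.1]
```

View pics/s2.png

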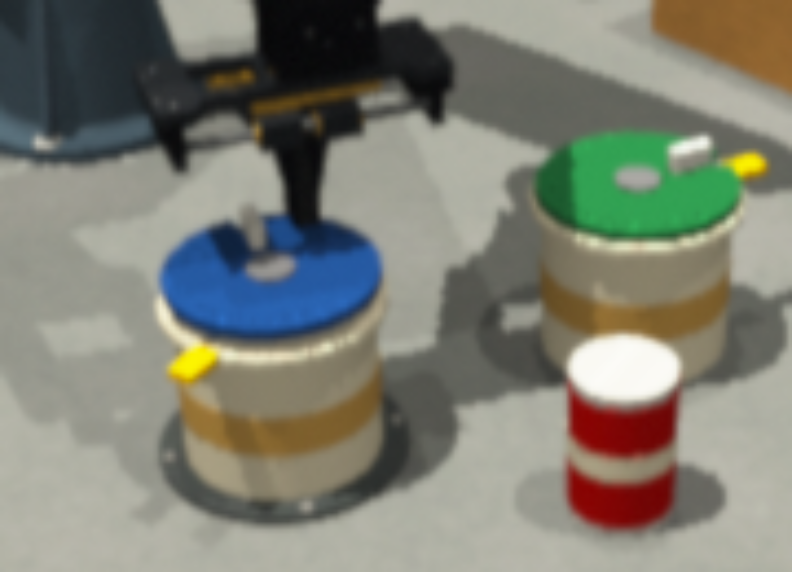

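View pics/t2.png

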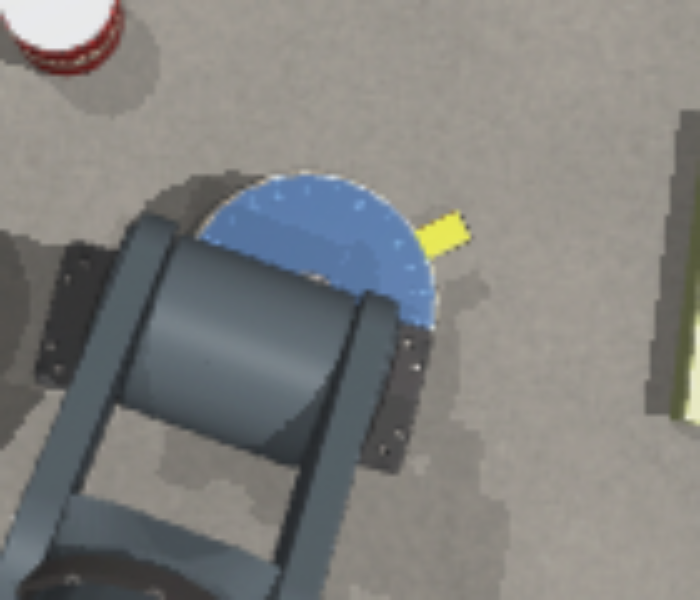

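The fingertip stands just over the lid, on the +y (clockwise) side of the fin. I push first to about 110° short of nothing critical, stopping at a bearing near 270°.

```bash
python3 -c "
from h import *
plan([fin(165,.026,.165),fin(165,.02,.165)]+[fin(165+i,.02,.165) for i in (6,12,19,26,33,40)])"
```

```text
t 3.73 pos [ 0.4977 -0.0699  0.1659] yaw -105.1 F [ 0.8 -0.5  0.1]
[0.0097 0.     0.0009] [-0.  -0.  -0.1]
[0.0157 0.     0.0009] [-0.  -0.  -0.1]
[0.0201 0.0019 0.0009] [-0.  -0.  -6.1]
[0.0246 0.0033 0.0009] [ -0.   -0.  -12.1]
[0.0301 0.0043 0.0009] [ -0.   -0.  -19.1]
[0.0357 0.0046 0.0009] [ -0.   -0.  -26.1]
[0.0412 0.0043 0.0009] [ -0.   -0.  -33.1]
[0.0467 0.0032 0.0009] [ -0.   -0.  -40.1]
```

```bash
python3 -m jog '0.010 0 0 0 0 0 0; 0.016 0 0 0 0 0 0; 0.020 0.002 0 0 0 -6 0; 0.0245 0.0035 0 0 0 -12 0; 0.030 0.0045 0 0 0 -19 0; 0.0355 0.0045 0 0 0 -26 0; 0.041 0.0045 0 0 0 -33 0; 0.0465 0.003 0 0 0 -40 0'; python3 -c "
from h import *
plan([fin(205+i,.02,.165) for i in (0,7,14,21,28,35,42,49,56)])
im,d=capture('scene');cv2.imwrite('pics/s3.png',cv2.resize(im[130:260,220:400],None,fx=4.4,fy=4.4)[:,:,::-1])"
```

```text
time_s: 4.72
position: [0.4824, -0.1131, 0.1659]
tcp_rot: [[0.425, -0.905, 0.0], [-0.905, -0.425, 0.001], [-0.001, -0.001, -1.0]]
force: [-0.3, 2.6, -0.3]
opening: 0.006
t 4.72 pos [ 0.4824 -0.1131  0.1659] yaw -64.9 F [-0.3  2.6 -0.3]
[0.001  0.0005 0.0009] [-0.1  0.1  0.1]
[0.0061 0.0026 0.0009] [-0.1  0.1 -6.9]
[0.0115 0.0041 0.0009] [ -0.1   0.1 -13.9]
[0.017  0.005  0.0009] [ -0.1   0.1 -20.9]
[0.0226 0.0051 0.0009] [ -0.1   0.  -27.9]
[0.0281 0.0046 0.0009] [ -0.1   0.  -34.9]
[0.0336 0.0034 0.0009] [ -0.1   0.  -41.9]
[0.0388 0.0016 0.0009] [ -0.1   0.  -48.9]
[ 0.0438 -0.0009  0.0009] [ -0.1   0.  -55.9]
```

View pics/s3.png

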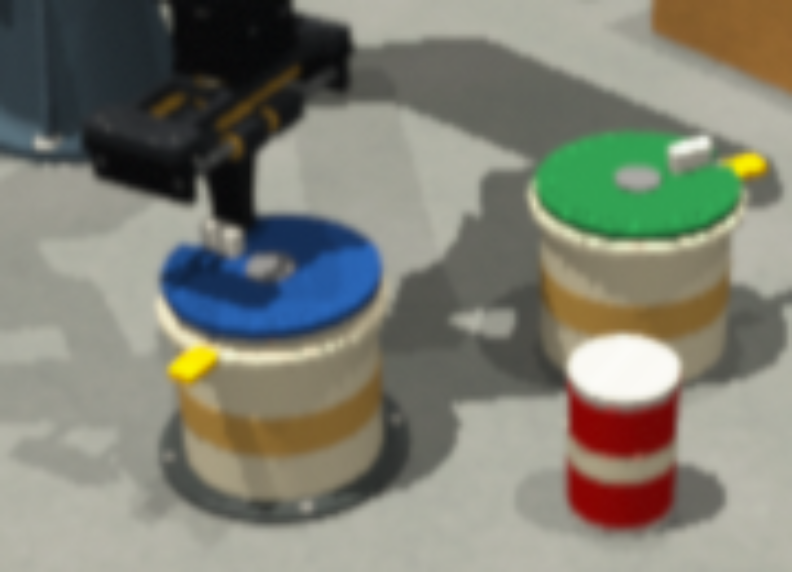

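The lid turns with a force of about 2.6 N. The fin is now at about (220,235) in the crop, with the notch at (180,258). I continue.

```bash
python3 -m jog '0.006 0.0025 0 0 0 -7 0; 0.0115 0.004 0 0 0 -14 0; 0.017 0.005 0 0 0 -21 0; 0.0225 0.005 0 0 0 -28 0; 0.028 0.0045 0 0 0 -35 0; 0.0335 0.0035 0 0 0 -42 0; 0.039 0.0015 0 0 0 -49 0; 0.044 -0.001 0 0 0 -56 0'; python3 -c "
from h import *
plan([fin(261+i,.02,.165) for i in (0,7,14,19,24,29,34)])
im,d=capture('scene');cv2.imwrite('pics/s4.png',cv2.resize(im[130:260,220:400],None,fx=4.4,fy=4.4)[:,:,::-1])
im,d=capture('top');cv2.imwrite('pics/t4.png',cv2.resize(im[170:290,290:430],None,fx=5,fy=5)[:,:,::-1])"
```

```text
time_s: 5.78
position: [0.5006, -0.1523, 0.1655]
tcp_rot: [[0.988, -0.155, -0.003], [-0.155, -0.988, 0.002], [-0.003, -0.001, -1.0]]
force: [-1.2, 2.3, 1.5]
opening: 0.002
t 5.78 pos [ 0.5006 -0.1523  0.1655] yaw -8.9 F [-1.2  2.3  1.5]
[ 0.0012 -0.0001  0.0005] [-0.1  0.2  0.1]
[0.0063 0.002  0.0005] [-0.1  0.2 -6.9]
[0.0117 0.0035 0.0005] [ -0.1   0.2 -13.9]
[0.0156 0.0042 0.0005] [ -0.1   0.2 -18.9]
[0.0196 0.0045 0.0005] [ -0.1   0.2 -23.9]
[0.0236 0.0045 0.0004] [ -0.1   0.2 -28.9]
[0.0275 0.0041 0.0004] [ -0.1   0.2 -33.9]
```

View pics/s4.png

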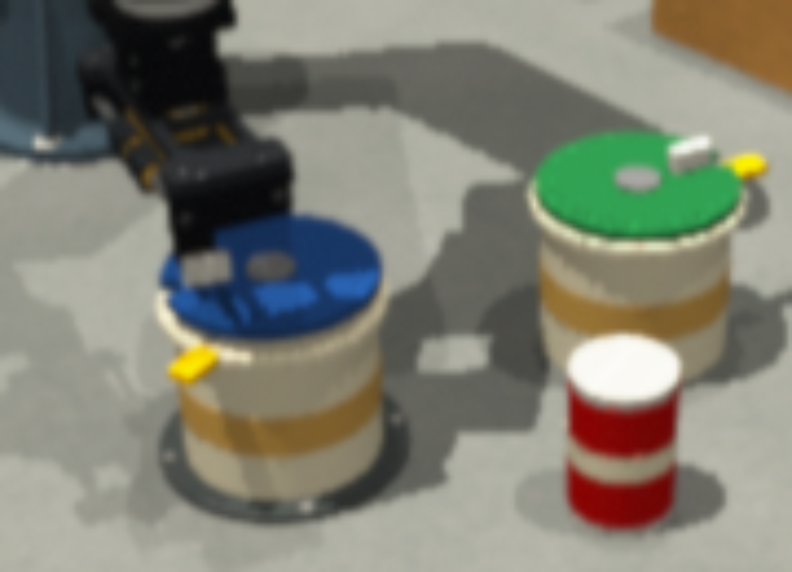

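View pics/t4.png

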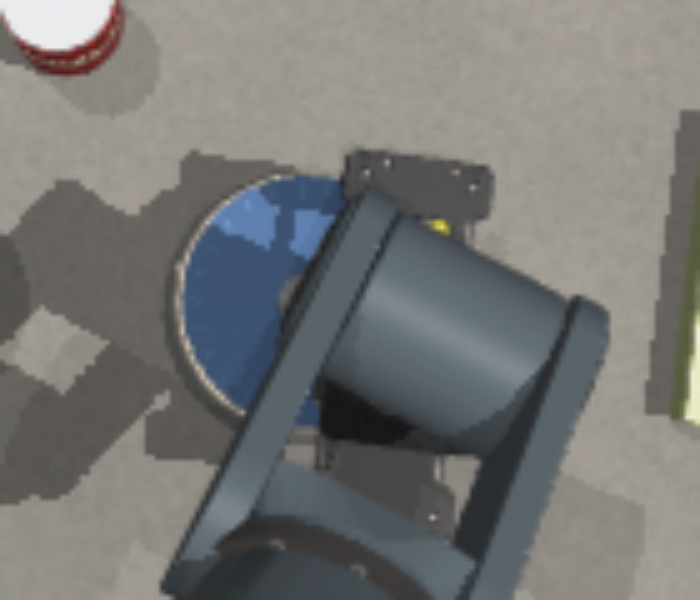

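The scene view shows the fin at about (207,270) in the crop and the ear at (193,365). I measure both from the scene camera's depth.

```bash
cat >> h.py <<'E'
def meas(n='scene'):
    im,d=capture(n);W=cloud(n,d);hsv=cv2.cvtColor(im,cv2.COLOR_RGB2HSV);np.savez('last_%s.npz'%n,im=im,d=d)
    rr=np.hypot(W[...,0]-C0[0],W[...,1]-C0[1])
    y=(d>0)&(rr<.115)&(hsv[...,0]>22)&(hsv[...,0]<35)&(hsv[...,1]>150)&(abs(W[...,2]-.12)<.006)
    f=(d>0)&(rr<.066)&(W[...,2]>.1475+(-.01 if 0 else 0))&(W[...,2]<.162)&(hsv[...,1]<70)&(hsv[...,2]>90)
    b=(rr<.09)&(hsv[...,0]>100)&(hsv[...,0]<125)&(hsv[...,1]>100)
    print(n,'blue z',np.round(np.percentile(W[b][:,2],[20,50,80]),4))
    for k,m in(('ear',y),('fin',f)):
        P=W[m]
        if len(P):
            q=P.mean(0)-[*C0,0];print(k,len(P),np.round(P.mean(0),4),'r',round(np.hypot(*q[:2]),4),'bearing',round(np.degrees(np.arctan2(q[1],q[0]))%360,1))
    return im
E
python3 -c "
from h import *
meas()
z=np.load('top0.npz');W=cloud('top',z['d'])
"
```

```text
scene blue z [0.1402 0.1417 0.143 ]
ear 55 [ 0.5657 -0.1922  0.1219] r 0.0859 bearing 296.0
fin 52 [ 0.5186 -0.1537  0.1544] r 0.0398 bearing 256.3
```

```bash
python3 -m jog '0.006 0.002 0 0 0 -7 0; 0.0115 0.0035 0 0 0 -14 0; 0.0155 0.004 0 0 0 -19 0; 0.0195 0.0045 0 0 0 -24 0; 0.0235 0.0045 0 0 0 -29 0; 0.0275 0.004 0 0 0 -34 0; 0.0275 0.004 0 0 0 -34 0'; python3 -c "
from h import *
plan([fin(295,.02,.165)])
im=meas();cv2.imwrite('pics/s5.png',cv2.resize(im[130:260,220:400],None,fx=4.4,fy=4.4)[:,:,::-1])
"
```

```text
time_s: 6.8
position: [0.5281, -0.1612, 0.1655]
tcp_rot: [[0.908, 0.419, -0.001], [0.419, -0.908, -0.0], [-0.001, -0.0, -1.0]]
force: [-1.4, 0.3, -0.9]
opening: 0.005
t 6.8 pos [ 0.5281 -0.1612  0.1655] yaw 24.8 F [-1.4  0.3 -0.9]
[-0.0006 -0.0009  0.0005] [-0.   0.  -0.2]
scene blue z [0.1403 0.1418 0.1432]
ear 49 [ 0.5652 -0.1931  0.1219] r 0.0865 bearing 295.5
fin 48 [ 0.543  -0.153   0.1551] r 0.0409 bearing 291.6
```

View pics/s5.png

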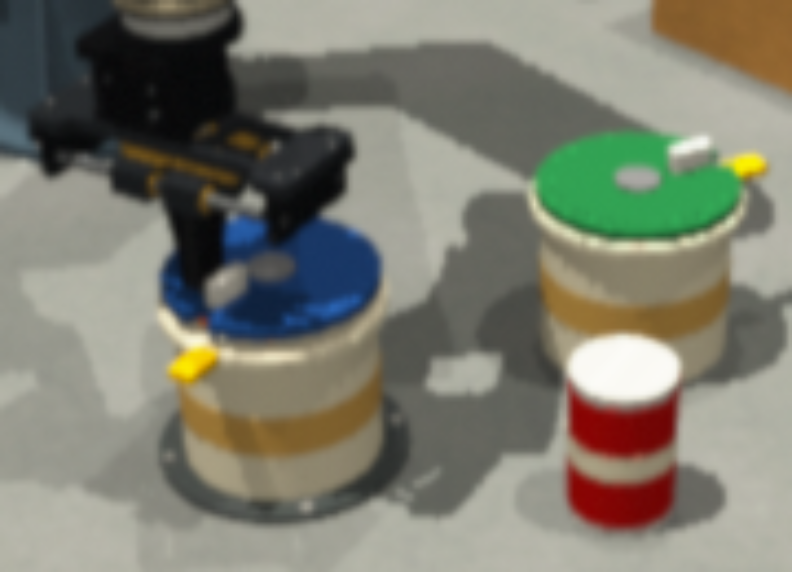

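The fin at about (225,285) is a few degrees short of the ear. I back off, rise and move aside to measure from above.

```bash
python3 -m jog '-0.008 0 0 0 0 0 0; -0.015 0 0 0 0 0 0; -0.015 0 -0.03 0 0 0 0; -0.015 0 -0.06 0 0 0 0; -0.04 0.045 -0.07 0 0 0 0; -0.07 0.09 -0.07 0 0 0 0; -0.10 0.135 -0.07 0 0 0 0; -0.12 0.17 -0.07 0 0 0 0'; python3 -c "
from h import *
plan([fin(290,.026,.235),fin(290,.026,.165)])
meas()
im=meas('top');cv2.imwrite('pics/t6.png',cv2.resize(im[185:280,300:410],None,fx=7,fy=6,interpolation=cv2.INTER_CUBIC)[:,:,::-1])
"
```

```text
time_s: 7.85
position: [0.4906, -0.3685, 0.2358]
tcp_rot: [[0.908, 0.42, 0.001], [0.42, -0.908, -0.001], [0.0, 0.001, -1.0]]
force: [-0.1, 0.3, 0.1]
opening: 0.002
t 7.85 pos [ 0.4906 -0.3685  0.2358] yaw 24.8 F [-0.1  0.3  0.1]
[ 0.111  -0.1757  0.0006] [ 0.1 -0.   4.8]
[ 0.111  -0.1758  0.0706] [ 0.1 -0.   4.8]
scene blue z [0.1402 0.1417 0.143 ]
ear 24 [ 0.565  -0.1899  0.1222] r 0.0836 bearing 296.3
fin 55 [ 0.5416 -0.1525  0.1556] r 0.0399 bearing 290.0
top blue z [0.1373 0.1394 0.1413]
ear 1 [ 0.5737 -0.1954  0.1252] r 0.0925 bearing 299.6
fin 42 [ 0.5398 -0.1532  0.1571] r 0.04 bearing 287.1
```

View pics/t6.png

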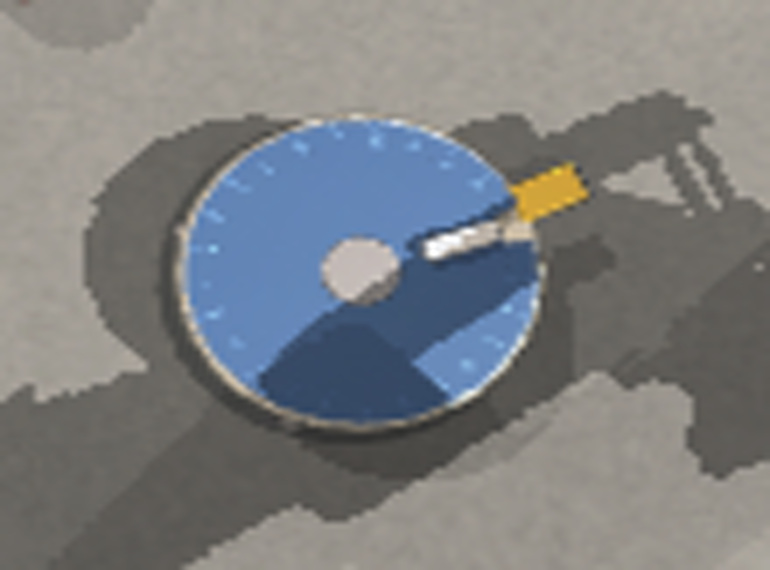

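```bash
python3 -c "
from h import *
P=lambda a,b,z:ray('top',300+a/7-.43,185+b/6-.42,z)[:2]
c=P(362,270,.142);print('pad',c)
def pr(n,q,c=C0):
  for cc in (C0,c0):
    v=q-cc;print(n,np.round(q,4),round(np.hypot(*v),4),round(np.degrees(np.arctan2(v[1],v[0]))%360,1))
c0=c
pr('fin',P(462,240,.157));pr('finouter',P(495,231,.157));pr('notch',P(518,229,.13));pr('ear',P(550,194,.12));pr('ear end',P(580,183,.12))
a=P(517,206,.12);b=P(580,183,.12);print('ear dir',np.degrees(np.arctan2(*(b-a)[::-1]))%360)
a=P(430,249,.157);b=P(495,232,.157);print('fin dir',np.degrees(np.arctan2(*(b-a)[::-1]))%360)
# segmentation of fin top by brightness
z=np.load('last_top.npz');im=z['im'].astype(int);v,u=np.mgrid[0:400,0:640]
m=(im.min(2)>150)&(u>352)&(u<374)&(v>212)&(v<232)
w=im.min(2)[m]-140;print(m.sum());uu,vv=np.average(u[m],weights=w),np.average(v[m],weights=w);pr('finseg',ray('top',uu,vv,.157)[:2])
# candidate final poses
th0=np.array([.5281,-.1612])
for dg in (4,7.5):
  t=np.radians(dg);q=C0+np.array([[np.cos(t),-np.sin(t)],[np.sin(t),np.cos(t)]])@(th0-C0);print(dg,q,24.8+dg)
"

```

```text
pad [ 0.5276358  -0.11533551]
fin [ 0.5401 -0.1541] 0.0409 287.2
fin [ 0.5401 -0.1541] 0.0407 287.9
finouter [ 0.544  -0.1671] 0.0545 287.1
finouter [ 0.544  -0.1671] 0.0543 287.6
notch [ 0.5462 -0.1789] 0.0664 285.9
notch [ 0.5462 -0.1789] 0.0662 286.3
ear [ 0.563  -0.1933] 0.0857 294.1
ear [ 0.563  -0.1933] 0.0856 294.4
ear end [ 0.568  -0.2055] 0.099 293.8
ear end [ 0.568  -0.2055] 0.0988 294.1
ear dir 292.0395268626419
fin dir 285.9592230524394
56
finseg [ 0.5373 -0.1432] 0.0297 288.1
finseg [ 0.5373 -0.1432] 0.0295 289.0
4 [ 0.53132251 -0.16108048] 28.8
7.5 [ 0.53412945 -0.1607917 ] 32.3
```

```bash
python3 -c "
from h import *
plan([(.521,-.1687,.235,31.8),(.521,-.1687,.165,31.8)])"
```

```text
t 7.95 pos [ 0.4908 -0.3712  0.2358] yaw 24.6 F [0.3 0.1 0.9]
[ 0.1119 -0.1715  0.    ] [ 0.3  0.  -7.2]
[ 0.1118 -0.1718  0.07  ] [ 0.3  0.  -7.2]
```

```bash
python3 -m jog '0.03 -0.045 0 0 0 -2 0; 0.06 -0.09 0 0 0 -4 0; 0.09 -0.135 0 0 0 -6 0; 0.112 -0.171 0 0 0 -7 0; 0.112 -0.171 0 0 0 -7 0; 0.112 -0.171 0.03 0 0 -7 0; 0.112 -0.171 0.055 0 0 -7 0; 0.112 -0.171 0.07 0 0 -7 0'; python3 -m jog '0 0 0 0 0 0 0'; python3 -c "
from h import *
plan([(.5337,-.1608,.165,31.8)])"
```

```text
time_s: 8.95
position: [0.5203, -0.1639, 0.1645]
tcp_rot: [[0.849, 0.528, -0.001], [0.528, -0.849, 0.0], [-0.001, -0.001, -1.0]]
force: [0.5, -0.1, 0.8]
opening: 0.005
time_s: 9.07
position: [0.5202, -0.1638, 0.1647]
tcp_rot: [[0.849, 0.528, -0.002], [0.528, -0.849, 0.001], [-0.001, -0.002, -1.0]]
force: [-0.0, -0.1, 1.0]
opening: 0.005
t 9.07 pos [ 0.5202 -0.1638  0.1647] yaw 31.9 F [-0.  -0.1  1. ]
[ 0.013   0.0046 -0.0004] [-0.1  0.1  0.1]
```

```bash
python3 -m jog '0 0.0045 0 0 0 0 0; 0.005 0.0045 0 0 0 0 0; 0.008 0.0045 0 0 0 0 0; 0.0105 0.0045 0 0 0 0 0; 0.013 0.0045 0 0 0 0 0; 0.013 0.0045 0 0 0 0 0'; python3 -c "
from h import *
plan([(.5337,-.1608,.165,31.8)])
im=meas();cv2.imwrite('pics/s7.png',cv2.resize(im[130:260,220:400],None,fx=4.4,fy=4.4)[:,:,::-1])"
```

```text
time_s: 9.82
position: [0.5344, -0.1602, 0.1655]
tcp_rot: [[0.848, 0.529, -0.0], [0.529, -0.848, 0.0], [0.0, -0.0, -1.0]]
force: [-1.9, -1.9, 0.3]
opening: 0.004
t 9.82 pos [ 0.5344 -0.1602  0.1655] yaw 32.0 F [-1.9 -1.9  0.3]
[-0.0009  0.0002  0.0005] [-0.  -0.   0.2]
scene blue z [0.1403 0.1417 0.1431]
ear 55 [ 0.5658 -0.1927  0.1219] r 0.0864 bearing 295.9
fin 49 [ 0.5473 -0.1507  0.1554] r 0.0406 bearing 298.4
```

View pics/s7.png

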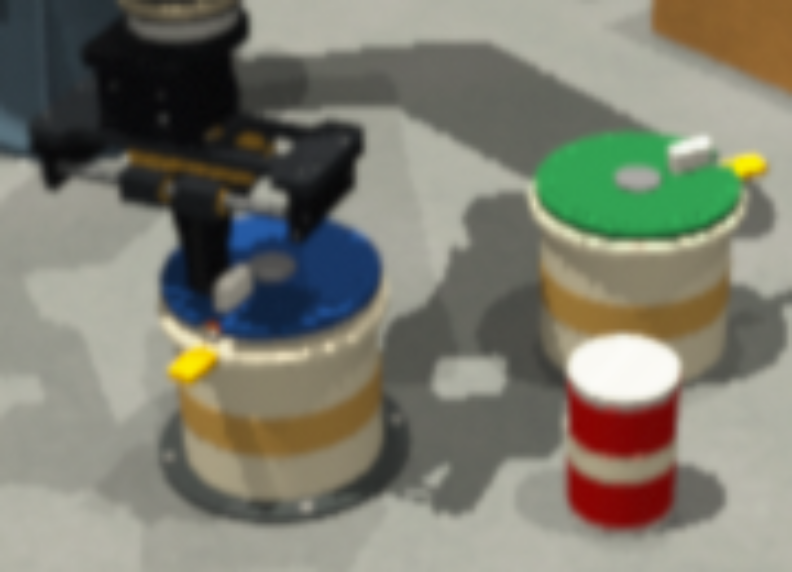

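The fin is now close to the ear bearing: it sits at about (233,285) in the crop, with the orange plug and notch at (213,328). I back off and check from above.

```bash
python3 -m jog '-0.008 0 0 0 0 0 0; -0.014 0 0 0 0 0 0; -0.014 0 -0.03 0 0 0 0; -0.014 0 -0.06 0 0 0 0; -0.045 0.035 -0.07 0 0 0 0; -0.08 0.07 -0.07 0 0 0 0; -0.12 0.105 -0.07 0 0 0 0; -0.16 0.15 -0.07 0 0 0 0'; python3 -m jog '-0.02 0.02 0 0 0 0 0;-0.02 0.02 0 0 0 0 0'; python3 -c "
from h import *
plan([])
im=meas();cv2.imwrite('pics/s8.png',cv2.resize(im[160:260,230:340],None,fx=7,fy=6,interpolation=cv2.INTER_CUBIC)[:,:,::-1])
im=meas('top');cv2.imwrite('pics/t8.png',cv2.resize(im[200:250,330:400],None,fx=10,fy=10,interpolation=cv2.INTER_CUBIC)[:,:,::-1])
"
```

```text
time_s: 10.88
position: [0.4769, -0.3731, 0.2356]
tcp_rot: [[0.848, 0.529, 0.0], [0.529, -0.848, 0.001], [0.001, -0.001, -1.0]]
force: [0.9, 0.2, 0.1]
opening: 0.005
time_s: 11.12
position: [0.4705, -0.4022, 0.2351]
tcp_rot: [[0.851, 0.526, 0.0], [0.526, -0.851, 0.0], [0.0, 0.0, -1.0]]
force: [-0.0, 1.1, -0.7]
opening: 0.002
t 11.12 pos [ 0.4705 -0.4022  0.2351] yaw 31.7 F [-0.   1.1 -0.7]
scene blue z [0.1403 0.1417 0.1429]
ear 58 [ 0.5655 -0.193   0.1215] r 0.0866 bearing 295.7
fin 49 [ 0.5471 -0.15    0.1557] r 0.0399 bearing 298.7
top blue z [0.1374 0.1393 0.1412]
ear 51 [ 0.5642 -0.192   0.1214] r 0.0851 bearing 295.2
fin 41 [ 0.5448 -0.1504  0.1562] r 0.0391 bearing 295.4
```

View pics/t8.png

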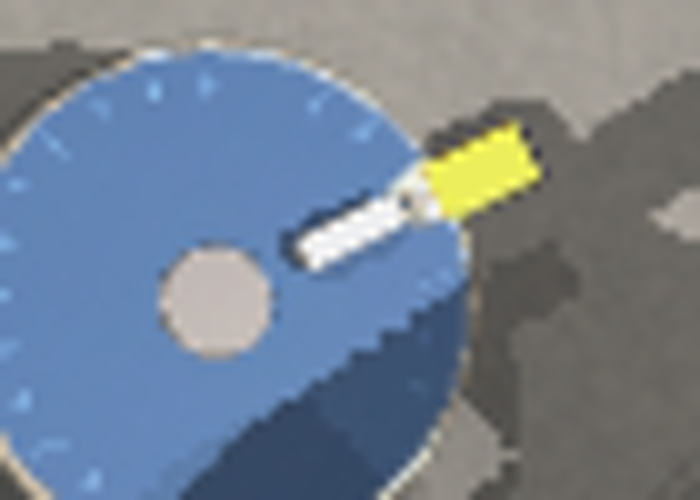

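View pics/s8.png

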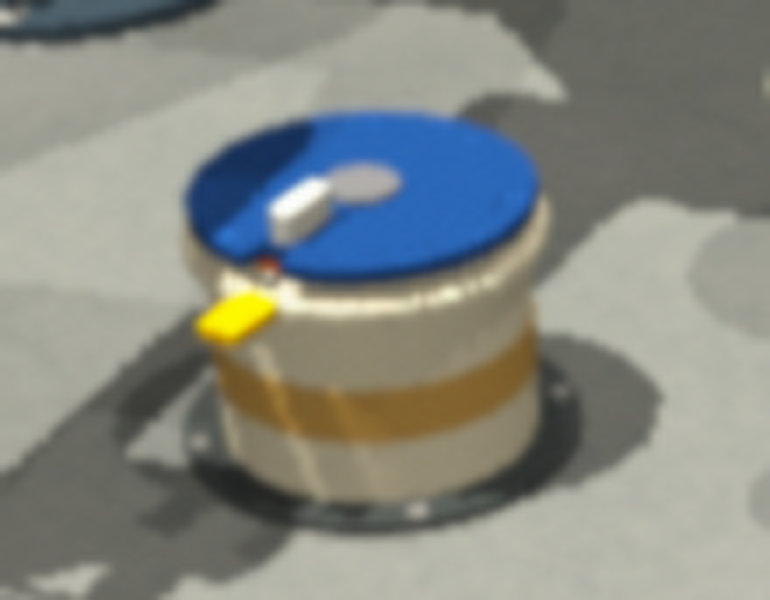

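From above, the fin (295.4°) agrees with the ear (295.2°). The dark pin tip shows in the notch at about (410,200) in the crop. Next I press the centre pad with the shut fingertips.

```bash
python3 -c "
from h import *
plan([(.5278,-.1152,.235,26),(.5278,-.1152,.165,26)])"
```

```text
t 11.22 pos [ 0.471  -0.3992  0.2351] yaw 31.9 F [-0.9  0.1  0.4]
[ 0.1983 -0.2111  0.0007] [-0.1 -0.   5.9]
[ 0.1982 -0.2109  0.0707] [-0.1 -0.   5.9]
```

```bash
python3 -m jog '0.035 -0.035 0 0 0 1 0; 0.075 -0.08 0 0 0 2 0; 0.115 -0.12 0 0 0 4 0; 0.15 -0.16 0 0 0 5 0; 0.185 -0.195 0 0 0 6 0; 0.198 -0.211 0 0 0 6 0; 0.198 -0.211 0 0 0 6 0; 0.198 -0.211 0.03 0 0 6 0'; python3 -m jog '0 0 0 0 0 0 0'; python3 -c "
from h import *
plan([(.5278,-.1152,.165,26),(.5278,-.1152,.161,26)])"
```

```text
time_s: 12.22
position: [0.5299, -0.1178, 0.2074]
tcp_rot: [[0.899, 0.438, 0.006], [0.438, -0.899, -0.004], [0.004, 0.006, -1.0]]
force: [0.4, -0.4, -0.7]
opening: 0.003
time_s: 12.35
position: [0.5263, -0.1169, 0.2039]
tcp_rot: [[0.9, 0.437, -0.005], [0.437, -0.9, 0.001], [-0.003, -0.003, -1.0]]
force: [0.7, 0.2, 0.8]
opening: 0.005
t 12.35 pos [ 0.5263 -0.1169  0.2039] yaw 25.9 F [0.7 0.2 0.8]
[ 0.0022 -0.0007  0.0389] [-0.2  0.2 -0.1]
[ 0.0023 -0.0007  0.0429] [-0.2  0.2 -0.1]
```

```bash
python3 -m jog '0.002 0 0.015 0 0 0 0; 0.002 0 0.028 0 0 0 0; 0.002 0 0.037 0 0 0 0; 0.002 0 0.037 0 0 0 0'; python3 -m jog '0 0 0.002 0 0 0 0; 0 0 0.004 0 0 0 0; 0 0 0.006 0 0 0 0; 0 0 0.006 0 0 0 0';python3 -m jog '0 0 0.002 0 0 0 0; 0 0 0.002 0 0 0 0'
```

```text
time_s: 12.85
position: [0.5291, -0.1152, 0.1677]
tcp_rot: [[0.899, 0.438, -0.002], [0.438, -0.899, 0.001], [-0.001, -0.001, -1.0]]
force: [0.5, -1.2, -0.3]
opening: 0.004
time_s: 13.35
position: [0.5296, -0.1152, 0.1625]
tcp_rot: [[0.899, 0.438, -0.0], [0.438, -0.899, 0.0], [-0.0, -0.0, -1.0]]
force: [0.3, 0.1, -0.3]
opening: 0.003
time_s: 13.6
position: [0.5299, -0.1154, 0.1608]
tcp_rot: [[0.899, 0.438, 0.001], [0.438, -0.899, -0.0], [0.0, 0.0, -1.0]]
force: [0.0, 0.3, 2.3]
opening: 0.006
```

Contact came at TCP z = 0.161, as expected. I press on in small steps.

```bash
python3 -m jog '0 0 0.002 0 0 0 0; 0 0 0.003 0 0 0 0; 0 0 0.004 0 0 0 0; 0 0 0.005 0 0 0 0; 0 0 0.005 0 0 0 0'; python3 -m jog '0 0 0.001 0 0 0 0; 0 0 0.002 0 0 0 0; 0 0 0.003 0 0 0 0; 0 0 0.003 0 0 0 0'
```

```text
time_s: 14.22
position: [0.5299, -0.1154, 0.1555]
tcp_rot: [[0.899, 0.438, 0.0], [0.438, -0.899, -0.0], [0.0, 0.0, -1.0]]
force: [0.8, 0.4, 4.4]
opening: 0.003
time_s: 14.72
position: [0.5299, -0.1154, 0.1524]
tcp_rot: [[0.899, 0.438, 0.0], [0.438, -0.899, -0.0], [0.0, 0.0, -1.0]]
force: [0.6, 0.8, 2.7]
opening: 0.006
```

```bash
python3 -m jog '0 0 0.001 0 0 0 0; 0 0 0.0015 0 0 0 0; 0 0 0.0015 0 0 0 0'; python3 -m jog '0 0 0.0005 0 0 0 0; 0 0 0.001 0 0 0 0; 0 0 0.001 0 0 0 0'
```

```text
time_s: 15.1
position: [0.5299, -0.1154, 0.1513]
tcp_rot: [[0.899, 0.438, 0.001], [0.438, -0.899, -0.0], [0.0, 0.0, -1.0]]
force: [-0.8, 0.8, 6.0]
opening: 0.005
time_s: 15.48
position: [0.5299, -0.1154, 0.1513]
tcp_rot: [[0.899, 0.438, 0.001], [0.438, -0.899, -0.0], [0.001, 0.001, -1.0]]
force: [-0.9, 0.8, 12.2]
opening: 0.008
```

```bash
python3 -m jog '0 0 0.0005 0 0 0 0; 0 0 0.0008 0 0 0 0; 0 0 0.0008 0 0 0 0'; python3 -m jog '0 0 -0.01 0 0 0 0; 0 0 -0.03 0 0 0 0; 0 0 -0.06 0 0 0 0; 0 0 -0.085 0 0 0 0; -0.04 0.04 -0.085 0 0 0 0; -0.08 0.08 -0.085 0 0 0 0; -0.12 0.12 -0.085 0 0 0 0; -0.16 0.16 -0.085 0 0 0 0'; python3 -m jog '-0.03 0.03 0 0 0 0 0;-0.03 0.03 0 0 0 0 0;-0.03 0.03 0 0 0 0 0'; python3 -c "
from h import *
plan([])
im=meas();cv2.imwrite('pics/s9.png',im[:,:,::-1])
cv2.imwrite('pics/s9z.png',cv2.resize(im[160:260,230:340],None,fx=7,fy=6,interpolation=cv2.INTER_CUBIC)[:,:,::-1])
z=np.load('last_scene.npz')
im=meas('top');cv2.imwrite('pics/t9.png',im[:,:,::-1])
z=np.load('last_top.npz');W=cloud('top',z['d']);r=np.hypot(W[...,0]-.5278,W[...,1]+.1152)
print('pad z',np.median(W[r<.012][:,2]),'lid',np.median(W[(r>.03)&(r<.06)][:,2]))
"
```

```text
time_s: 15.85
position: [0.5299, -0.1154, 0.1512]
tcp_rot: [[0.899, 0.438, 0.001], [0.438, -0.899, -0.001], [0.001, 0.001, -1.0]]
force: [-2.3, 2.3, 15.8]
opening: 0.002
time_s: 16.85
position: [0.4545, -0.3302, 0.2335]
tcp_rot: [[0.899, 0.438, -0.002], [0.438, -0.899, 0.002], [-0.001, -0.002, -1.0]]
force: [0.1, 0.2, -1.2]
opening: 0.005
time_s: 17.23
position: [0.4414, -0.3682, 0.2334]
tcp_rot: [[0.899, 0.437, -0.002], [0.437, -0.899, 0.003], [-0.0, -0.003, -1.0]]
force: [0.7, -0.9, -0.7]
opening: 0.005
t 17.23 pos [ 0.4414 -0.3682  0.2334] yaw 25.9 F [ 0.7 -0.9 -0.7]
scene blue z [0.1304 0.1317 0.133 ]
ear 57 [ 0.5655 -0.193   0.1218] r 0.0866 bearing 295.7
fin 19 [ 0.5472 -0.1513  0.1503] r 0.0411 bearing 297.9
top blue z [0.1273 0.1293 0.1313]
ear 51 [ 0.5643 -0.1916  0.1208] r 0.0848 bearing 295.4
fin 10 [ 0.5444 -0.1496  0.1499] r 0.0383 bearing 295.3
pad z 0.13224685272983525 lid 0.12939247248782282
```

View pics/t9.png

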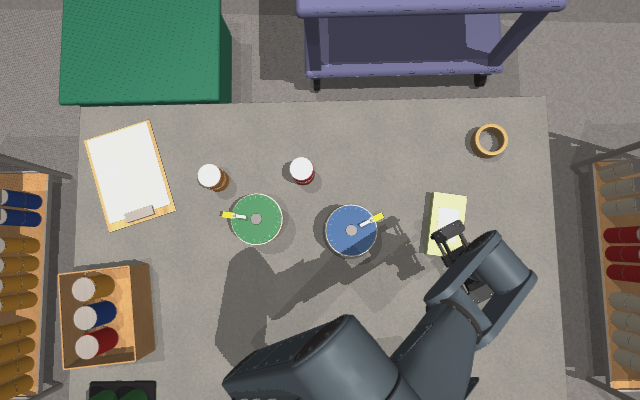

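View pics/s9z.png

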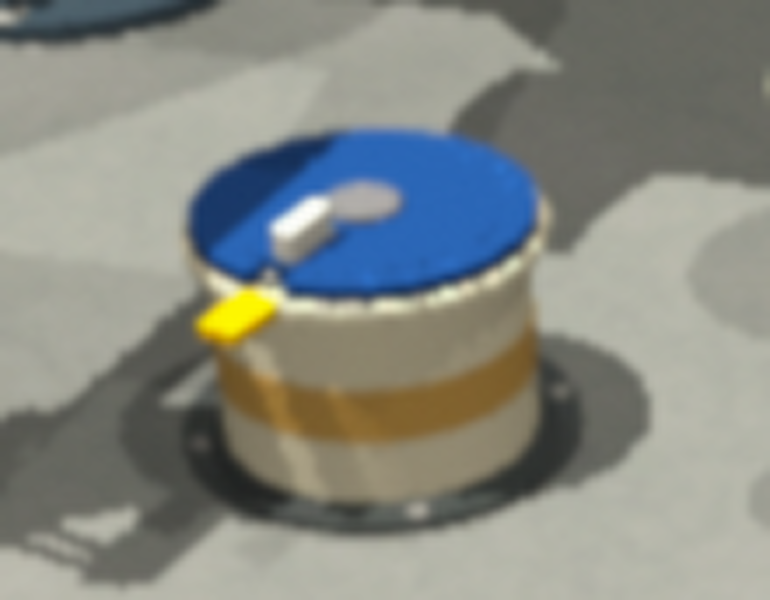

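The lid is flush: its top is at 129.4 mm and the pad at 132.2 mm. The fin lines up with the ear, the other things sit at the same pixels as at the start, and the gripper is well above the carton.

```bash
python3 -m jog '0 0 0 0 0 0 0; 0 0 0 0 0 0 0; 0 0 0 0 0 0 0'; python3 -c "
from rig import *
print(hand_in())"
```

```text
time_s: 17.7
position: [0.4422, -0.3689, 0.2344]
tcp_rot: [[0.899, 0.438, 0.0], [0.438, -0.899, -0.0], [0.0, 0.0, -1.0]]
force: [0.8, 0.2, 0.2]
opening: 0.011
the job is handed in; nothing more can be done
None
```

The canister is closed. I pushed the fin about 130° counter-clockwise with the shut fingertips, at about 3 N, then pressed the centre pad straight down until it stopped. The job was handed in at 17.7 s.

- **Alignment before pressing:** from the top camera the fin stood at 295.4° and the ear at 295.2°, with the pin visible in the notch.
- **Press:** it stopped after about 10 mm and held there as the force rose to about 16 N. Depth readings put the lid top at 129.4 mm, down from about 139.3 mm.
- **Clear of the scene:** the gripper was about 85 mm above the lid's level, off to the side, and touching nothing. In the last top picture I judged by eye that the green-lidded canister, the two cans and the carton were where they started.

**Disagreement:** the scene camera put the fin 2 to 3° beyond the ear. It sees mainly one side of the fin, so I trusted the top camera, and the lid going fully home agrees with that.

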